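# Stack the keywork trays in the drier and click on one step per tray

## Robot

A 7-joint arm with a two-finger parallel gripper is mounted at the origin on the work surface. World frame = base frame: x ahead of the robot, y to its left, z up, the work surface at z = 0. Lengths are in mm, angles in rad, forces in N, time in s.
With the tool pointing down it reaches from about 400 to 875 mm from the base axis. Payload 4.4 kg.
Tool frame: the origin (TCP) lies midway between the tips of the shut fingers; the grasp point (between the pads) lies ctrl.tcp_to_grasp behind it (ctrl.tcp_to_grasp is the distance from the TCP to the grasp point, in mm); z points along the fingers, y is the line along which they close (so a half turn about z gives the same grasp; the last joint's range is limited). The gripper opens to 85 mm and grips with 20 to 120 N. Pads are 22 mm wide; open, the fingers measure 114 mm over their backs; the gripper's body (76 mm by 85 mm) begins 54 mm behind the grasp point. The pads swing forward as they close: fully open they stand 13 mm farther back than shut.
Start: joints at [-0.066, 0.628, 0.038, 1.517, -0.027, 0.996, -0.02], TCP at [650.014, 0.027, 231.313] pointing down, gripper open.
Joint ranges: [-3.06, 3.06], [-0.37, 2.12], [-1.25, 1.32], [0.18, 2.47], [-1.1, 4.24], [0.23, 1.98], [-2.94, 2.94]. Speed limits (rad/s): [2.57, 2.57, 3.14, 3.14, 3.14, 3.14, 3.14].

## Interface

Orientations are given as [roll, pitch, yaw] about the fixed x, y, z axes, in that order (R = Rz(yaw) Ry(pitch) Rx(roll)).
In Python, from cell import ctrl, get_image, get_calibration, workorder, boxes_of, place_of gives the robot as it stands.
- The arm moves only by the tool play_rows, never from a script. Its argument "series" is a list that holds one entry, the list of rows, each a list of 7 numbers: the shift along the world's x, y, z in cm, then the turn, a rotation vector about the world's x, y, z in degrees, then the closure, from 0 (fully open) to 1 (shut). A call has 1 to 20 rows; each row shifts and turns the commanded pose from where the row before left it; what a row does not reach is not made up. A row lasts 1/8 s, in which the tool goes at most 62.5 mm and 10.7 degrees, less where a joint would pass 70% of its speed; a pose out of reach is approached as far as the arm can. A call with a gripper value outside its range is refused whole. The fingers move at their own pace and stop on an object; the grip force is fixed at half the most. Time passes only in rows, so rows that do not move let the fingers close. It gives the time, the measured TCP pose, the force, the opening and the grip force at its end, in the units of the state.
- ctrl.read_state(): the state, without advancing time (a new reading comes with each control period).
- get_image(name): name is "scene" or "side" or "wrist"; returns (picture, depth): 480x640x3 uint8, red, green, blue; 480x640 float32, mm along the optical axis (not along the pixel's ray), 0 where there is no reading.
- get_calibration(name): a dict with "K" (3x3 intrinsics, pixels), "R" (3x3) and "t" (3): a world point X has camera coordinates R X + t; the wrist camera has in their place "mount" (4x4, takes a point from camera to tool coordinates, whose origin is the TCP and whose axes are the flange's). Camera axes: x right, y down, z forward; pixel columns grow to the right and rows downward; lengths in mm; the calibration is good to about 2 mm. A picture is of the moment at which its call begins: read the wrist's pose just before it. get_calibration takes no time and is no camera call.
- workorder.finish_job(): hands the job in; it is judged then, once.
Trained networks look in the newest picture that a camera, given by its name, has taken for a name from the list of things; names that differ only in an ending like _2 or _b are one class to them, and where a whole thing is asked for, a point or a joint stands for the part that bears it (a point fixed in the world has none). Each returns a list of dicts, best first, with "p" (0 to 1); they miss things now and then, are a little off and sometimes report something else, mostly with a low value. They report only what shows in the picture. A call takes as long as a camera call.
- boxes_of(target, camera): "pixel" ([column, row] in pixels, amid what is visible of it).
- place_of(target, camera): "pixel" ([column, row] in pixels: a listed point, or the origin of a listed thing).
The state is a dict: "clock": time; "qpos": joint angles; "qd": joint speeds; "tau": joint torques, N m; "eef_pos": TCP position; "tool_rot": TCP orientation; "force": force on the tool from outside, world axes, zero at the start; "torque": the same for the moment, N m; "width": finger opening in mm; "gripper_force": force on a finger pad.
Only numpy, scipy, OpenCV 4.12 (cv2) and the standard library are available. Lean on these libraries where they do the work, as an engineer would, in place of code of your own. Each camera call takes 0.05 s, during which the arm holds its last target. There are 200 camera calls.

## Task

Load the bench drier: nest every parts tray that lies on the bench (three to five of them, in any order) on the drier's holder in one stack, each turned so that its rounded end matches the one below and it sits fully down, and close the stack with the grey cover, nested the same way. Then turn the selector clockwise until it stands as many clicks past its red off dot as there are trays in the stack (the cover does not count). Leave the tin, the bottle and the screwdriver where they are.

Things in the scene. Friction and masses are not known exactly. Their poses are not given: they have to be found in the camera images.
- dryer: The drier: a fixed grey box 275 x 120 mm, top 35 mm above the table. Origin on the table; x points away from the robot (yaw varies by 0.2 rad), z up. The selector's axis is at x = -105 mm, the stack holder's centre at x = +50 mm, both at y = 0
- holder (a point): Centre of the stack holder on the drier, at the level of its rim top (47 mm above the table). It is an upright aluminium wall, 12 mm high and 4 mm thick, in a D outline 120 x 60 mm outside: square at one end, a half circle of 30 mm radius at the other. x points along the outline to the rounded end (away from the robot), z up. Tray feet go inside the wall
- selector (a joint): Detented selector on the drier, at the end nearer to the robot. rad, positive clockwise seen from above; 0 = white pointer line on the red off dot. A click every 30 degrees (0.5236 rad), 0 to 6 clicks, a white dot for each; let go, it springs to the nearest click; about 0.15 N m turns it past one. It may start at 0 or at 1 click. Free to turn either way
- selector_grip (a point): Point to grip on the selector's red bar handle, on its vertical turning axis, 27.5 mm above the drier's top. The bar is 14 mm thick, 50 mm long, and stands from 4.5 to 40.5 mm above the drier's top, on a grey skirt of 27 mm radius; take it across its 14 mm. y points along the bar to the end with the white pointer line, z up; it turns with the selector
- tray_a_centre (a point): Centre, 22 mm above the underside, of the blue tray of metal keywork. Always there. 130 g, 44 mm high, D outline 120 x 60 mm like the holder: x points to the rounded end, 60 mm from here to either end; z up. Walls 4 mm. Black rubber grip pads, 44 mm long, 18 mm high, stand 3 mm proud of the middle of the long sides (66 mm over them), centred 1 mm above this point: grip across them, along y
- tray_b_centre (a point): Centre, 22 mm above the underside, of the green tray of metal keywork. May be absent. Shaped as the blue one. All trays have below an 8 mm high foot, inset 6.5 mm (its lowest 4 mm: 9 mm), that fits inside the holder's or another tray's wall with 2.5 mm of play all round, only with rounded end over rounded end; the tray then rests on the rim below. The wrong way round it stands 8 mm proud
- tray_c_centre (a point): Centre, 22 mm above the underside, of the orange tray of metal keywork. May be absent. Shaped as the blue one. Fully nested, the first tray's centre is 14 mm above the holder's rim, and each next one 36 mm higher
- tray_d_centre (a point): Centre, 22 mm above the underside, of the white tray of metal keywork. May be absent. Shaped as the blue one
- tray_e_centre (a point): Centre, 22 mm above the underside, of the yellow tray of metal keywork. May be absent. Shaped as the blue one
- cover_grip (a point): Grip point on the grey cover's handle, 34 mm above the underside. The cover (150 g) is a flat plate with the trays' outline and foot (8 mm foot, then 6 mm plate); its black handle is 60 mm long along x, 16 mm thick along y, from 14 to 50 mm above the underside. x points to the rounded end, z up. Nested on N trays this point is 26 + 36 N mm above the holder's rim
- pad_tin_mid (a point): Bystander: middle of a round tin, 70 mm across, 50 mm high, standing beside the trays
- oil_bottle_mid (a point): Bystander: point 50 mm up in a bottle, 44 mm across and 110 mm high, beyond the drier
- screwdriver_grip (a point): Bystander: grip of a 180 mm screwdriver that lies beyond the drier

How it is judged (in metres and radians):
On the way, in this order (a step that is already met when the one before it is completed fails the run):
1. every tray and, on top, the cover are nested in one stack on the drier's holder (horizontal distance between each of tray_a_centre, tray_b_centre, tray_c_centre, tray_d_centre, tray_e_centre, cover_grip and holder below 0.015 m and angle between the x axis of each of tray_a_centre, tray_b_centre, tray_c_centre, tray_d_centre, tray_e_centre, cover_grip and the x axis of holder, either way round below 0.25 rad and angle between each of tray_a_centre, tray_b_centre, tray_c_centre, tray_d_centre, tray_e_centre, cover_grip's own z axis and vertical below 0.06 rad and (z of tray_a_centre in the frame of holder between 0.01 and 0.018 m or z of tray_a_centre in the frame of holder between 0.046 and 0.054 m or z of tray_a_centre in the frame of holder between 0.082 and 0.09 m or z of tray_a_centre in the frame of holder between 0.118 and 0.126 m or z of tray_a_centre in the frame of holder between 0.154 and 0.162 m) and (z of tray_b_centre in the frame of holder between 0.01 and 0.018 m or z of tray_b_centre in the frame of holder between 0.046 and 0.054 m or z of tray_b_centre in the frame of holder between 0.082 and 0.09 m or z of tray_b_centre in the frame of holder between 0.118 and 0.126 m or z of tray_b_centre in the frame of holder between 0.154 and 0.162 m) and (z of tray_c_centre in the frame of holder between 0.01 and 0.018 m or z of tray_c_centre in the frame of holder between 0.046 and 0.054 m or z of tray_c_centre in the frame of holder between 0.082 and 0.09 m or z of tray_c_centre in the frame of holder between 0.118 and 0.126 m or z of tray_c_centre in the frame of holder between 0.154 and 0.162 m) and (z of tray_d_centre in the frame of holder between 0.01 and 0.018 m or z of tray_d_centre in the frame of holder between 0.046 and 0.054 m or z of tray_d_centre in the frame of holder between 0.082 and 0.09 m or z of tray_d_centre in the frame of holder between 0.118 and 0.126 m or z of tray_d_centre in the frame of holder between 0.154 and 0.162 m) and (z of tray_e_centre in the frame of holder between 0.01 and 0.018 m or z of tray_e_centre in the frame of holder between 0.046 and 0.054 m or z of tray_e_centre in the frame of holder between 0.082 and 0.09 m or z of tray_e_centre in the frame of holder between 0.118 and 0.126 m or z of tray_e_centre in the frame of holder between 0.154 and 0.162 m) and (z of cover_grip in the frame of holder between 0.13 and 0.138 m or z of cover_grip in the frame of holder between 0.166 and 0.174 m or z of cover_grip in the frame of holder between 0.202 and 0.21 m)), for 0.3 s.
2. the selector stands as many clicks from off as there are trays (((z of cover_grip in the frame of holder between 0.13 and 0.138 m and value of joint selector between 1.4408 and 1.7008 rad) or (z of cover_grip in the frame of holder between 0.166 and 0.174 m and value of joint selector between 1.9644 and 2.2244 rad) or (z of cover_grip in the frame of holder between 0.202 and 0.21 m and value of joint selector between 2.48799 and 2.74799 rad))), for 0.3 s.
At the end, for the whole second after the job is handed in: All trays present and the cover are nested upright in one stack on the holder, rounded ends together (each within 15 mm sideways, 0.25 rad, and 4 mm of its fully seated height), and the selector rests on the click whose number from off equals the number of trays (within 0.13 rad) (all of step 1 and ((z of cover_grip in the frame of holder between 0.13 and 0.138 m and value of joint selector between 1.4408 and 1.7008 rad) or (z of cover_grip in the frame of holder between 0.166 and 0.174 m and value of joint selector between 1.9644 and 2.2244 rad) or (z of cover_grip in the frame of holder between 0.202 and 0.21 m and value of joint selector between 2.48799 and 2.74799 rad)) and velocity of joint selector between -0.1 and 0.1 rad/s); the robot touches nothing.
It fails at once if the tin is knocked about or tipped over (distance of pad_tin_mid from where it was at the start of the episode above 0.04 m or angle between pad_tin_mid's own z axis and vertical above 0.5 rad).
It fails at once if the bottle is knocked about or tipped over (distance of oil_bottle_mid from where it was at the start of the episode above 0.04 m or angle between oil_bottle_mid's own z axis and vertical above 0.5 rad).
It fails at once if the screwdriver is knocked about or tipped over (distance of screwdriver_grip from where it was at the start of the episode above 0.04 m).
Of tray_b, tray_c, tray_d, tray_e only 2 to 4 are there at a start; the rules pass over those that are not, and their reading is None.
At some moment in a run one of tray_a, tray_b, tray_c, tray_d, tray_e, cover may be knocked a few centimetres aside while the robot is not near it.
It also fails if it takes over 210 s, if anything falls off the work surface, if the arm or the gripper's body presses on something with over 40 N, if the wrist force passes 120 N, or if a joint passes its speed limit or range.

## Working session

There is one attempt and no reset: what is moved stays moved. The work goes in short steps, Python scripts to look and compute and a tool call to move; the robot and the scene stay as the last step left them, time stands still between calls to the robot, and variables do not carry over. Pictures are saved under pics/ and viewed, at most 14 in all, crops included, and the job is handed in when it is done.

Besides the shell and the picture viewer there is one more tool, called after "Emit:" in YAML: its name, and indented under it one key for each argument. play_rows: Moves the arm, as the interface text tells. Its arguments: {"type":"object","properties":{"series":{"type":"array"}},"required":["series"]}

```bash
mkdir -p pics; ls; cat > h.py <<'E'
import numpy as np, cv2
from cell import ctrl, get_image, get_calibration, workorder, boxes_of, place_of
from scipy.spatial.transform import Rotation as Ro
def save(n,img): cv2.imwrite('pics/'+n+'.png',cv2.cvtColor(img,cv2.COLOR_RGB2BGR))
def tool():
    s=ctrl.read_state(); return np.array(s['eef_pos'],float),Ro.from_euler('xyz',s['tool_rot']).as_matrix()
def cloud(name,pose=None):
    """image, depth, HxWx3 world points"""
    if name=='wrist' and pose is None: pose=tool()
    im,d=get_image(name); c=get_calibration(name); K=np.array(c['K'])
    v,u=np.mgrid[:480,:640]
    P=np.stack([(u-K[0,2])/K[0,0]*d,(v-K[1,2])/K[1,1]*d,d],-1)
    if name=='wrist':
        M=np.array(c['mount']); P=P@M[:3,:3].T+M[:3,3]; P=P@pose[1].T+pose[0]
    else: P=(P-np.array(c['t']))@np.array(c['R'])
    P[d==0]=np.nan
    return im,d,P
E
python3 - <<'E'
from h import *
print(ctrl.read_state(),ctrl.tcp_to_grasp)
for n in('scene','side'):
    im,d,P=cloud(n); save(n,im); np.save(n+'P.npy',P); np.save(n+'I.npy',im)
    c=get_calibration(n); print(n,-np.array(c['R']).T@c['t'])
print(get_calibration('wrist'))
E
```

```text
pics
{'clock': 0.0, 'qpos': array([-0.06579704,  0.62934119,  0.03844388,  1.51835582, -0.02701605,
        0.99626022, -0.02005027]), 'qd': array([-0.00066448, -0.00036432,  0.00084019, -0.00042048,  0.00025852,
       -0.00223593, -0.00076308]), 'tau': array([-1.11932164e-03, -5.63405585e+01,  1.22606792e+00, -1.93450052e+01,
        1.09587883e-02,  1.05136272e-02, -8.84369996e-06]), 'eef_pos': array([6.49395193e+02, 3.12013806e-02, 2.30396186e+02]), 'tool_rot': array([-3.13974601e+00,  1.14142180e-05,  1.57073309e+00]), 'force': array([-0.6351228 , -0.05431505, -0.19953853]), 'torque': array([ 0.01842138, -0.00519903, -0.01791233]), 'gripper_force': 0.0, 'width': 85.51749207666093} 18.700000000000003
scene [1122.75437241  549.28905624  846.46475351]
side [155.62248476 518.08446084 845.88222303]
{'K': array([[390.00544283,   0.        , 319.20231113],
       [  0.        , 390.00544283, 233.44643926],
       [  0.        ,   0.        ,   1.        ]]), 'mount': array([[-4.19638426e-04, -9.49865734e-01, -3.12657819e-01,
         8.12526009e+01],
       [ 9.99999484e-01, -1.09466578e-04, -1.00960103e-03,
        -1.59337265e-01],
       [ 9.24759844e-04, -3.12658082e-01,  9.49865290e-01,
        -1.42295505e+02],
       [ 0.00000000e+00,  0.00000000e+00,  0.00000000e+00,
         1.00000000e+00]])}
```

View pics/scene.png

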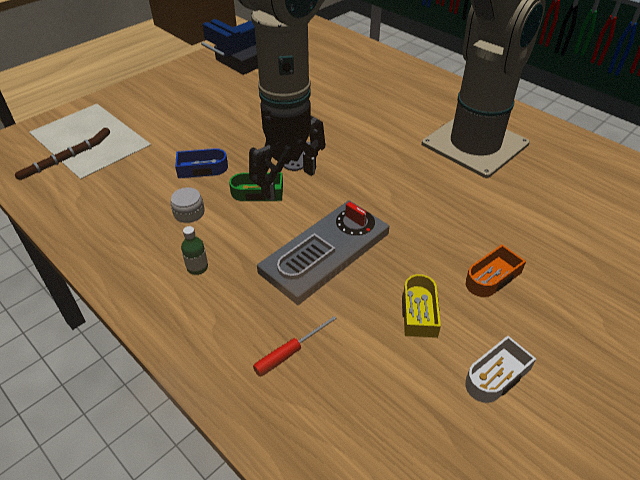

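View pics/side.png

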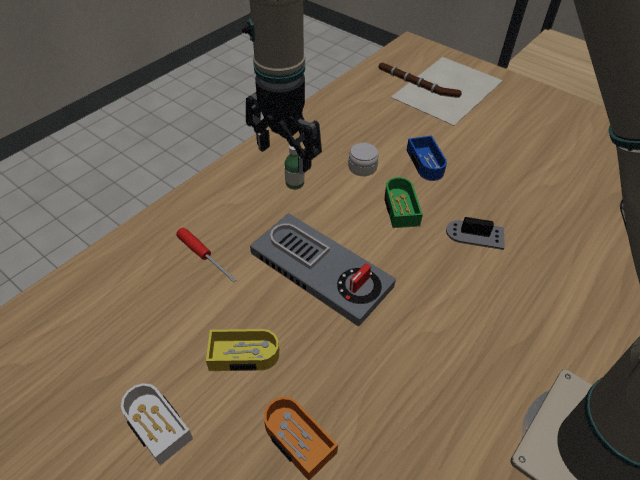

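```bash
cat >> h.py <<'E'
from scipy.optimize import least_squares
def sdD(q,L=60,W=30):
    """signed distance to D outline, rounded end +x"""
    x,y=q[:,0],np.abs(q[:,1]); c=L-W
    dx=np.maximum(-L-x,0); dy=np.maximum(y-W,0)
    box=np.where((dx>0)|(dy>0),np.hypot(dx,dy),np.maximum(-L-x,y-W))
    rnd=np.hypot(x-c,y)-W
    return np.where(x>c,rnd,box)
def fitD(pts,inset=2,L=60,W=30):
    best=None; m=(pts.max(0)+pts.min(0))/2
    for a in np.arange(0,2*np.pi,np.pi/6):
        def f(p):
            c,s=np.cos(p[2]),np.sin(p[2]); q=(pts-p[:2])@np.array([[c,-s],[s,c]])
            return sdD(q,L-inset,W-inset)
        r=least_squares(f,[m[0],m[1],a],loss='soft_l1',f_scale=2)
        if best is None or r.cost<best.cost: best=r
    return best.x[0],best.x[1],(best.x[2]+np.pi)%(2*np.pi)-np.pi,np.sqrt(2*best.cost/len(pts))
HUE=dict(blue=(108,128,120),green=(50,80,90),orange=(5,17,190),yellow=(24,34,130))
def mask(im,c):
    h=cv2.cvtColor(im,cv2.COLOR_RGB2HSV)
    if c=='white': return (h[...,1]<40)&(h[...,2]>130)
    a,b,s=HUE[c]; return (h[...,0]>=a)&(h[...,0]<=b)&(h[...,1]>s)&(h[...,2]>40)
E
cat > loc.py <<'E'
from h import *
import sys
for n in('scene','side'):
    P=np.load(n+'P.npy'); im=np.load(n+'I.npy')
    z=P[...,2]
    ws=(P[...,0]>250)&(P[...,0]<950)&(abs(P[...,1])<600)
    for c in list(HUE)+['white']:
        m=mask(im,c)&(z>39)&(z<50)&ws
        k,l,st,_=cv2.connectedComponentsWithStats(cv2.dilate(m.astype(np.uint8),np.ones((5,5))))
        for i in range(1,k):
            pts=P[(l==i)&m][:,:2]
            if len(pts)>60: print(n,c,len(pts),np.round(fitD(pts),2), 'cm px',st[i][:2])
E
python3 loc.py; python3 - <<'E'
from h import *
for n in('scene','side'):
    P=np.load(n+'P.npy'); im=np.load(n+'I.npy'); z=P[...,2]
    print(n,np.nanmedian(z[400:470,300:400]))
im=np.load('sideI.npy');P=np.load('sideP.npy')
for u,v in((475,225),(495,237),(455,232),(352,275),(347,297),(360,290),(300,243),(320,290),(295,170),(362,158),(195,242)): print((u,v),im[v,u],np.round(P[v,u],1))
E
```

```text
scene blue 210 [ 568.03 -410.71    2.49    1.72] cm px [173 147]
scene green 109 [ 534.09 -247.85   -0.74    1.48] cm px [227 171]
scene orange 384 [ 3.7701e+02  2.8719e+02 -1.2000e-01  1.2700e+00] cm px [466 242]
scene yellow 369 [541.52 233.99  -2.43   1.31] cm px [403 272]
scene white 189 [6.217e+02 1.420e+00 1.000e-02 1.220e+00] cm px [275 231]
scene white 422 [ 5.6383e+02  4.1351e+02 -1.3000e-01  1.2200e+00] cm px [467 334]
side blue 211 [ 568.   -410.84    2.49    1.63] cm px [407 134]
side green 252 [ 534.86 -248.62   -0.78    1.45] cm px [384 175]
side orange 129 [ 3.7434e+02  2.8701e+02 -1.3000e-01  6.5000e-01] cm px [263 395]
side yellow 489 [540.66 232.77  -2.43   1.37] cm px [204 327]
side white 320 [ 724.11 -302.7    -2.89    5.75] cm px [349 141]
side white 163 [ 6.2239e+02 -3.3000e-01  1.0000e-02  1.1600e+00] cm px [269 222]
side white 476 [ 5.6364e+02  4.1195e+02 -1.2000e-01  1.0800e+00] cm px [119 381]
scene 1.3421978081443182
side -0.714980246353135
(475, 225) [0 0 3] [ 371.4 -272.2   43.4]
(495, 237) [74 73 76] [ 330.9 -299.1   12.3]
(455, 232) [85 85 90] [ 402.5 -257.4   12.1]
(352, 275) [93 90 94] [488.8  -7.2  40.6]
(347, 297) [161  43  38] [467.8  35.4  34. ]
(360, 290) [ 97  95 100] [457.4   9.4  37.7]
(300, 243) [72 77 79] [620.9  -9.2  33.3]
(320, 290) [89 91 96] [516.9  54.2  32.2]
(295, 170) [30 44 33] [ 754.9 -148.4   58.2]
(362, 158) [137 136 138] [ 670.9 -286.3   49.8]
(195, 242) [156  38  32] [793.2 119.3  21.6]
```

Emit:
play_rows:
  series:
    - [[-1.45,-3.1,-1.6,0,0,5.8,0],[-1.45,-3.1,-1.6,0,0,5.8,0],[-1.45,-3.1,-1.6,0,0,5.8,0],[-1.45,-3.1,-1.6,0,0,5.8,0],[-1.45,-3.1,-1.6,0,0,5.8,0],[-1.45,-3.1,-1.6,0,0,5.8,0],[-1.45,-3.1,-1.6,0,0,5.8,0],[-1.45,-3.1,-1.6,0,0,5.8,0],[0,0,0,0,0,0,0],[0,0,0,0,0,0,0],[0,0,0,0,0,0,0]]

```text
clock: 1.48
eef_pos: [535.1, -246.5, 103.8]
tool_rot: [3.14, 0.001, 2.382]
force: [0.1, -0.1, 0.1]
width: 85.3
gripper_force: 0.0
```

```bash
cat > look.py <<'E'
# look.py colour zlo zhi [cams] : D fits of rims in a height band, newest pictures
from h import *
import sys
col=sys.argv[1].split(','); lo,hi=float(sys.argv[2]),float(sys.argv[3]); cams=(sys.argv[4] if len(sys.argv)>4 else 'scene,side,wrist').split(',')
s=ctrl.read_state(); print('t',round(s['clock'],2),'tcp',np.round(s['eef_pos'],1),'yaw',round(s['tool_rot'][2],3),'w',round(s['width'],1),'F',np.round(s['force'],1))
for n in cams:
    im,d,P=cloud(n); save('last_'+n,im); np.save(n+'P.npy',P); np.save(n+'I.npy',im); z=P[...,2]
    ws=(P[...,0]>250)&(P[...,0]<950)&(abs(P[...,1])<600)
    for c in col:
        m=mask(im,c)&(z>lo)&(z<hi)&ws
        k,l,st,_=cv2.connectedComponentsWithStats(cv2.dilate(m.astype(np.uint8),np.ones((5,5))))
        for i in range(1,k):
            pts=P[(l==i)&m]
            if len(pts)>60: print(n,c,len(pts),np.round(fitD(pts[:,:2]),2),'ztop',round(np.percentile(pts[:,2],90),1))
E
python3 look.py green,blue 37 50
```

```text
t 1.48 tcp [ 535.1 -246.5  103.8] yaw 2.382 w 85.3 F [ 0.1 -0.1  0.1]
scene green 231 [ 534.91 -247.71   -0.78    1.5 ] ztop 47.2
scene blue 215 [ 567.67 -410.66    2.49    1.86] ztop 47.2
side green 281 [ 534.86 -248.74   -0.78    1.46] ztop 43.8
wrist green 5085 [ 535.65 -248.16   -0.78    1.23] ztop 44.4
wrist blue 761 [ 538.39 -424.36   -2.2     1.34] ztop 44.2
```

View pics/last_wrist.png

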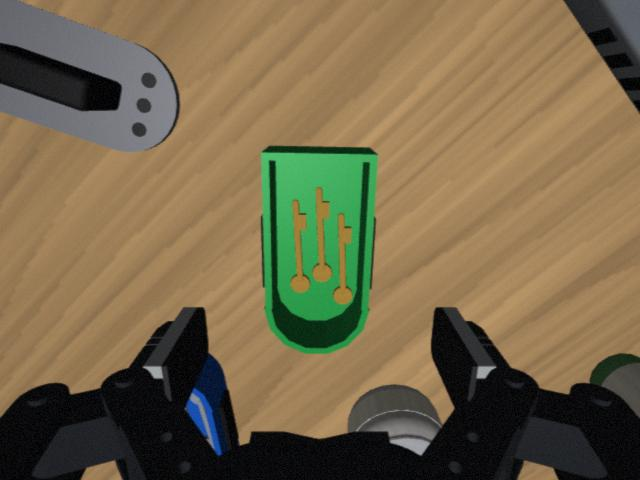

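Emit:
play_rows:
  series:
    - [[0,-0.16,-2.5,0,0,-1.1,0],[0,0,-2.5,0,0,0,0],[0,0,-2.5,0,0,0,0],[0,0,-2.0,0,0,0,0],[0,0,-0.6,0,0,0,0],[0,0,0,0,0,0,0],[0,0,0,0,0,0,1],[0,0,0,0,0,0,1],[0,0,0,0,0,0,1],[0,0,0,0,0,0,1],[0,0,0,0,0,0,1],[0,0,0,0,0,0,1]]

```text
clock: 3.12
eef_pos: [534.9, -249.9, 3.6]
tool_rot: [3.141, 0.002, 2.361]
force: [-0.6, 0.6, 6.5]
width: 64.7
gripper_force: 67.4
```

Emit:
play_rows:
  series:
    - [[0,0,3,0,0,0,1],[0,0,4,0,0,0,1],[0,0,2.5,0,0,0,1],[1.1,3.13,0,0,0,5.66,1],[1.1,3.13,0,0,0,5.66,1],[1.1,3.13,0,0,0,5.66,1],[1.1,3.13,0,0,0,5.66,1],[1.1,3.13,0,0,0,5.66,1],[1.1,3.13,0,0,0,5.66,1],[1.1,3.13,0,0,0,5.66,1],[1.1,3.13,0,0,0,5.66,1],[0,0,0,0,0,0,1],[0,0,0,0,0,0,1],[0,0,0,0,0,0,1]]

```text
clock: 4.88
eef_pos: [621.6, -1.0, 97.2]
tool_rot: [-3.14, -0.001, -3.134]
force: [0.9, 0.1, -1.2]
width: 64.8
gripper_force: 67.0
```

```bash
python3 look.py green 110 150; python3 look.py white 40 52 scene,side
```

```text
t 4.88 tcp [621.6  -1.   97.2] yaw -3.134 w 64.8 F [ 0.9  0.1 -1.2]
scene green 282 [ 6.2142e+02  1.5500e+00 -1.0000e-02  2.1500e+00] ztop 140.1
side green 536 [6.1969e+02 2.4000e-01 0.0000e+00 1.3700e+00] ztop 136.8
wrist green 21950 [6.2133e+02 5.4000e-01 1.0000e-02 1.4600e+00] ztop 137.8
t 5.03 tcp [ 6.218e+02 -3.000e-01  9.730e+01] yaw -3.133 w 65.1 F [ 0.2 -0.7 -1.5]
scene white 234 [ 670.25 -349.11    1.24    5.59] ztop 51.8
scene white 141 [6.2222e+02 1.8800e+00 1.0000e-02 1.1700e+00] ztop 50.3
scene white 423 [ 5.6388e+02  4.1344e+02 -1.3000e-01  1.2100e+00] ztop 46.9
side white 345 [ 697.52 -352.81    1.87    5.82] ztop 50.3
side white 116 [6.226e+02 3.000e-02 2.000e-02 1.120e+00] ztop 47.2
side white 472 [ 5.6369e+02  4.1192e+02 -1.2000e-01  1.0700e+00] ztop 44.5
```

View pics/last_wrist.png

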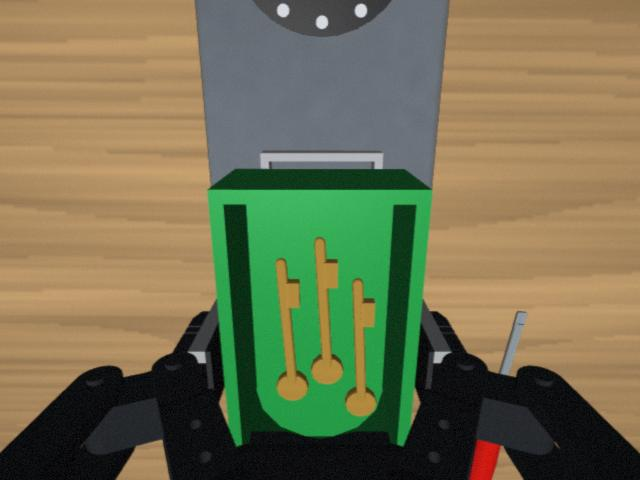

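Emit:
play_rows:
  series:
    - [[0.15,0,-2.0,0,0,0.7,1],[0,0,-2.0,0,0,0,1],[0,0,-0.5,0,0,0,1],[0,0,-0.25,0,0,0,1],[0,0,-0.25,0,0,0,1],[0,0,-0.25,0,0,0,1],[0,0,-0.15,0,0,0,1],[0,0,0,0,0,0,1],[0,0,0,0,0,0,1]]

```text
clock: 6.25
eef_pos: [623.6, 0.8, 43.5]
tool_rot: [3.142, 0.0, -3.119]
force: [-0.4, -1.4, -1.0]
width: 64.8
gripper_force: 67.0
```

```bash
python3 look.py green 75 90 scene,side
```

```text
t 6.25 tcp [623.6   0.8  43.5] yaw -3.119 w 64.8 F [-0.4 -1.4 -1. ]
scene green 192 [6.2328e+02 2.8200e+00 1.0000e-02 1.4400e+00] ztop 86.6
scene green 122 [ 767.9  -208.9    -1.27    2.3 ] ztop 85.9
side green 264 [6.2217e+02 1.3100e+00 2.0000e-02 1.4700e+00] ztop 83.7
```

Emit:
play_rows:
  series:
    - [[0,0,0,0,0,0,0],[0,0,0,0,0,0,0],[0,0,0,0,0,0,0],[0,0,3,0,0,0,0],[0,0,4,0,0,0,0],[0,0,3,0,0,0,0],[-0.62,-4.57,0,0,0,-4.29,0],[-0.62,-4.57,0,0,0,-4.29,0],[-0.62,-4.57,0,0,0,-4.29,0],[-0.62,-4.57,0,0,0,-4.29,0],[-0.62,-4.57,0,0,0,-4.29,0],[-0.62,-4.57,0,0,0,-4.29,0],[-0.62,-4.57,0,0,0,-4.29,0],[-0.62,-4.57,0,0,0,-4.29,0],[-0.62,-4.57,0,0,0,-4.29,0],[0,0,-3,0,0,0,0],[0,0,0,0,0,0,0],[0,0,0,0,0,0,0]]

```text
clock: 8.6
eef_pos: [568.6, -409.4, 114.0]
tool_rot: [3.141, 0.0, 2.492]
force: [0.2, 0.8, 0.1]
width: 85.4
gripper_force: 0.0
```

```bash
python3 look.py green 75 90 scene,side;  python3 look.py blue,yellow,orange,white 37 50
```

```text
t 8.6 tcp [ 568.6 -409.4  114. ] yaw 2.492 w 85.4 F [0.2 0.8 0.1]
scene green 349 [6.2301e+02 2.6400e+00 2.0000e-02 1.4300e+00] ztop 85.9
scene green 128 [ 758.36 -207.98   -1.49    2.37] ztop 86.0
side green 85 [ 782.95 -209.83   -1.65    2.22] ztop 86.3
side green 394 [6.2244e+02 1.5800e+00 2.0000e-02 1.5100e+00] ztop 83.2
t 8.7 tcp [ 569.  -409.8  114.6] yaw 2.492 w 85.3 F [ 0.2  0.4 -0.4]
scene blue 215 [ 567.9  -410.47    2.49    1.74] ztop 47.2
scene yellow 375 [541.53 234.    -2.43   1.27] ztop 47.0
scene orange 433 [ 3.7727e+02  2.8710e+02 -1.2000e-01  1.2500e+00] ztop 46.5
scene white 418 [ 5.6379e+02  4.1347e+02 -1.3000e-01  1.2200e+00] ztop 46.8
side blue 259 [ 568.15 -410.96    2.49    1.6 ] ztop 43.7
side yellow 532 [540.66 232.89  -2.43   1.35] ztop 44.3
side orange 186 [ 3.7440e+02  2.8691e+02 -1.3000e-01  5.9000e-01] ztop 43.5
side white 313 [ 696.97 -357.46   -1.09    5.77] ztop 49.4
side white 475 [ 5.6373e+02  4.1190e+02 -1.2000e-01  1.0800e+00] ztop 44.5
wrist blue 4242 [ 569.17 -411.04    2.48    1.21] ztop 44.4
wrist white 7156 [ 703.47 -349.65   -1.13    5.58] ztop 49.8
```

Emit:
play_rows:
  series:
    - [[-0.03,-0.12,-3.0,0,0,0,0],[0,0,-3.0,0,0,0,0],[0,0,-2.5,0,0,0,0],[0,0,-2.0,0,0,0,0],[0,0,-0.5,0,0,0,0],[0,0,0,0,0,0,0],[0,0,0,0,0,0,1],[0,0,0,0,0,0,1],[0,0,0,0,0,0,1],[0,0,0,0,0,0,1],[0,0,0,0,0,0,1],[0,0,0,0,0,0,1]]

```text
clock: 10.35
eef_pos: [568.4, -412.3, 4.9]
tool_rot: [3.141, 0.003, 2.49]
force: [-0.3, -0.7, 6.8]
width: 64.6
gripper_force: 68.4
```

Emit:
play_rows:
  series:
    - [[0,0,4,0,0,0,1],[0,0,4.5,0,0,0,1],[0,0,3.5,0,0,0,1],[0.382,2.95,0,0,0,-10.1,1],[0.382,2.95,0,0,0,-10.1,1],[0.382,2.95,0,0,0,-10.1,1],[0.382,2.95,0,0,0,-10.1,1],[0.382,2.95,0,0,0,-10.1,1],[0.382,2.95,0,0,0,-10.1,1],[0.382,2.95,0,0,0,-10.1,1],[0.382,2.95,0,0,0,-10.1,1],[0.382,2.95,0,0,0,-10.1,1],[0.382,2.95,0,0,0,-10.1,1],[0.382,2.95,0,0,0,-10.1,1],[0.382,2.95,0,0,0,-10.1,1],[0.382,2.95,0,0,0,-10.1,1],[0.382,2.95,0,0,0,-10.1,1],[0,0,0,0,0,0,1],[0,0,0,0,0,0,1]]

```text
clock: 12.72
eef_pos: [620.6, 0.7, 123.2]
tool_rot: [3.141, 0.0, 0.024]
force: [0.1, -0.6, -1.2]
width: 64.6
gripper_force: 67.6
```

```bash
python3 look.py blue 145 180 ; python3 look.py green 75 90 scene,side
```

```text
t 12.72 tcp [620.6   0.7 123.2] yaw 0.024 w 64.6 F [ 0.1 -0.6 -1.2]
scene blue 285 [6.175e+02 2.860e+00 2.000e-02 1.370e+00] ztop 164.8
side blue 554 [6.1566e+02 1.2100e+00 2.0000e-02 1.3600e+00] ztop 161.7
wrist blue 13374 [6.1943e+02 7.4000e-01 2.0000e-02 1.4200e+00] ztop 162.9
t 12.88 tcp [ 6.207e+02 -3.000e-01  1.235e+02] yaw 0.021 w 65.3 F [-0.4  0.5 -1.2]
scene green 259 [6.2328e+02 2.6300e+00 2.0000e-02 1.4800e+00] ztop 86.0
scene green 134 [ 772.04 -208.92   -1.19    2.38] ztop 85.8
side green 287 [6.2221e+02 1.7700e+00 2.0000e-02 1.3700e+00] ztop 83.0
```

```bash
python3 look.py blue 145 180 scene,side; python3 - <<'E'
from h import *
for n in('scene','side'):
    P=np.load(n+'P.npy'); im=np.load(n+'I.npy'); z=P[...,2]
    m=mask(im,'blue')&(z>110)&(z<180)&(abs(P[...,1])<60)
    p=P[m]; x=p[:,0]
    print(n,len(p),np.percentile(x,[.5,2,50,98,99.5]).round(1))
    for a in range(555,690,15):
        q=p[(x>a)&(x<a+15)]; 
        if len(q)>5: print(a,len(q),np.percentile(q[:,2],[80,90,97]).round(1),np.percentile(q[:,1],[1,99]).round(1))
im=np.load('sideI.npy'); save('crop',cv2.resize(im[120:300,200:400],(800,720))[:600])
E
```

```text
t 12.97 tcp [6.208e+02 1.000e-01 1.235e+02] yaw 0.021 w 65.1 F [ 0.6 -0.3 -0.9]
scene blue 306 [6.176e+02 2.240e+00 2.000e-02 1.370e+00] ztop 165.1
side blue 554 [6.1581e+02 1.5700e+00 2.0000e-02 1.3100e+00] ztop 161.6
scene 664 [556.8 561.1 639.7 676.1 676.9]
555 32 [160.  163.1 164. ] [-26.7  31.9]
570 19 [133.4 134.7 136.6] [-25.6  24.2]
585 32 [137.1 140.5 148.8] [-27.3  -0.1]
600 87 [159.5 163.5 164.8] [-29.5   4.7]
615 101 [162.1 164.3 165.7] [-28.1  31.3]
630 117 [162.8 164.3 165.2] [-28.  33.]
645 107 [163.4 164.5 165.6] [-26.3  33. ]
660 137 [164.  164.5 165.6] [-21.1  29.7]
675 32 [164.5 165.  166. ] [-6.6 12.6]
side 1145 [555.9 556.5 587.4 641.1 660.3]
555 364 [159.9 161.2 162.4] [-30.3  30.3]
570 171 [158.5 160.9 162.3] [-30.1  30.8]
585 215 [157.8 160.3 161.5] [-30.4  31.1]
600 162 [158.3 160.9 162.5] [-31.3  31.6]
615 138 [155.3 160.3 161.9] [-31.9   2.6]
630 78 [148.7 155.  160.1] [-28.4   1.8]
645 9 [136.7 137.6 138.1] [-24.2  -7.4]
660 8 [141.2 142.3 142.3] [-22.2  -6.6]
```

View pics/crop.png

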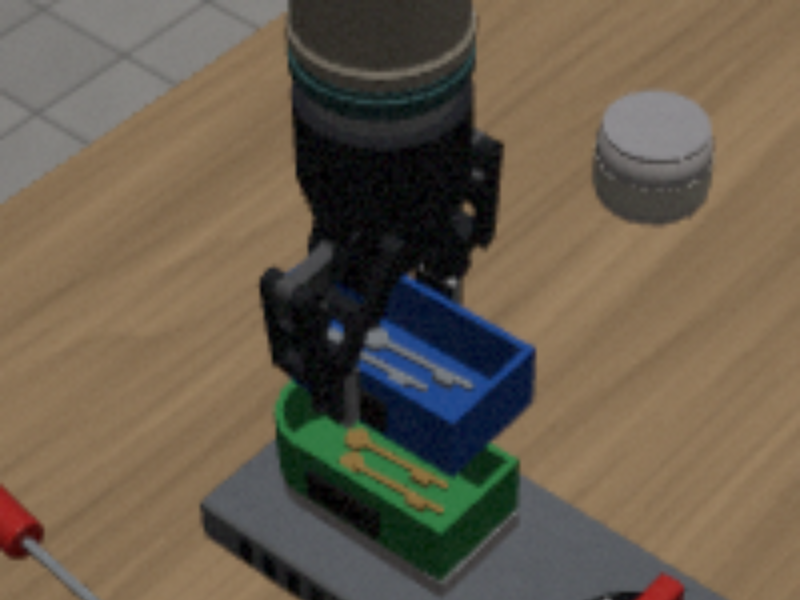

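Emit:
play_rows:
  series:
    - [[0.58,0.02,-1.5,0,0,0,1],[0,0,-1.5,0,0,0,1],[0,0,-0.4,0,0,0,1],[0,0,-0.25,0,0,0,1],[0,0,-0.25,0,0,0,1],[0,0,-0.25,0,0,0,1],[0,0,-0.1,0,0,0,1],[0,0,0,0,0,0,1],[0,0,0,0,0,0,1]]

```text
clock: 14.2
eef_pos: [626.8, 1.5, 81.0]
tool_rot: [-3.142, -0.0, 0.022]
force: [0.3, -0.5, -1.0]
width: 64.7
gripper_force: 67.6
```

```bash
python3 look.py blue 108 130 scene,side
```

```text
t 14.2 tcp [626.8   1.5  81. ] yaw 0.022 w 64.7 F [ 0.3 -0.5 -1. ]
scene blue 232 [6.2351e+02 3.5200e+00 2.0000e-02 1.4100e+00] ztop 122.9
side blue 392 [6.2189e+02 2.3200e+00 1.0000e-02 1.4700e+00] ztop 119.5
```

Emit:
play_rows:
  series:
    - [[0,0,0,0,0,0,0],[0,0,0,0,0,0,0],[0,0,0,0,0,0,0],[0,0,2,0,0,0,0],[0,0,3,0,0,0,0],[0,0,3,0,0,0,0],[-0.7,4.57,0,0,0,-0.93,0],[-0.7,4.57,0,0,0,-0.93,0],[-0.7,4.57,0,0,0,-0.93,0],[-0.7,4.57,0,0,0,-0.93,0],[-0.7,4.57,0,0,0,-0.93,0],[-0.7,4.57,0,0,0,-0.93,0],[-0.7,4.57,0,0,0,-0.93,0],[-0.7,4.57,-1,0,0,-0.93,0],[-0.7,4.57,-2,0,0,-0.93,0],[0,0,-1.5,0,0,0,0],[0,0,0,0,0,0,0],[0,0,0,0,0,0,0]]

```text
clock: 16.55
eef_pos: [565.1, 411.1, 117.3]
tool_rot: [3.141, -0.002, -0.126]
force: [0.3, 0.1, -0.1]
width: 85.6
gripper_force: 0.0
```

```bash
python3 look.py blue 108 130 scene,side; python3 look.py white,orange,yellow 37 50
```

```text
t 16.55 tcp [565.1 411.1 117.3] yaw -0.126 w 85.6 F [ 0.3  0.1 -0.1]
scene blue 382 [6.2332e+02 3.4600e+00 2.0000e-02 1.3600e+00] ztop 121.9
t 16.65 tcp [565.1 411.5 117.3] yaw -0.126 w 85.5 F [0.7 0.8 0.1]
scene white 407 [ 5.6384e+02  4.1342e+02 -1.3000e-01  1.1900e+00] ztop 46.6
scene orange 230 [ 3.7746e+02  2.8712e+02 -1.3000e-01  1.2400e+00] ztop 46.5
scene yellow 377 [541.56 233.97  -2.43   1.28] ztop 46.7
side white 550 [ 5.6335e+02  4.1209e+02 -1.3000e-01  1.1900e+00] ztop 44.7
side orange 72 [ 3.7437e+02  2.8683e+02 -1.3000e-01  4.9000e-01] ztop 42.3
side yellow 541 [540.52 232.88  -2.42   1.37] ztop 44.3
wrist white 3454 [ 5.6465e+02  4.1319e+02 -1.3000e-01  1.1100e+00] ztop 44.6
wrist yellow 3340 [542.87 234.75  -2.42   1.24] ztop 44.5
```

Emit:
play_rows:
  series:
    - [[-0.08,0.15,-3.0,0,0,0,0],[0,0,-3.0,0,0,0,0],[0,0,-2.5,0,0,0,0],[0,0,-2.2,0,0,0,0],[0,0,-0.6,0,0,0,0],[0,0,0,0,0,0,0],[0,0,0,0,0,0,1],[0,0,0,0,0,0,1],[0,0,0,0,0,0,1],[0,0,0,0,0,0,1],[0,0,0,0,0,0,1],[0,0,0,0,0,0,1]]

```text
clock: 18.3
eef_pos: [563.9, 414.8, 4.4]
tool_rot: [-3.14, -0.002, -0.124]
force: [-0.5, -0.1, 6.0]
width: 64.9
gripper_force: 68.6
```

Emit:
play_rows:
  series:
    - [[0,0,4,0,0,0,1],[0,0,4,0,0,0,1],[0,0,4,0,0,0,1],[0,0,3.6,0,0,0,1],[0.67,-4.59,0,0,0,0.92,1],[0.67,-4.59,0,0,0,0.92,1],[0.67,-4.59,0,0,0,0.92,1],[0.67,-4.59,0,0,0,0.92,1],[0.67,-4.59,0,0,0,0.92,1],[0.67,-4.59,0,0,0,0.92,1],[0.67,-4.59,0,0,0,0.92,1],[0.67,-4.59,0,0,0,0.92,1],[0.67,-4.59,0,0,0,0.92,1],[0,0,0,0,0,0,1],[0,0,0,0,0,0,1]]

```text
clock: 20.18
eef_pos: [622.8, 1.9, 158.6]
tool_rot: [-3.14, 0.001, 0.02]
force: [0.6, 0.3, -1.9]
width: 65.0
gripper_force: 67.7
```

```bash
python3 look.py white 185 210 ; python3 look.py blue 108 130 scene,side
```

```text
t 20.18 tcp [622.8   1.9 158.6] yaw 0.02 w 65.0 F [ 0.6  0.3 -1.9]
scene white 160 [6.2276e+02 3.0400e+00 4.0000e-02 1.5500e+00] ztop 201.0
side white 147 [6.2322e+02 2.9300e+00 3.0000e-02 1.3100e+00] ztop 198.3
wrist white 8670 [6.246e+02 4.390e+00 2.000e-02 1.110e+00] ztop 198.5
wrist white 98 [637.    82.83  -2.41   0.82] ztop 202.7
wrist white 102 [ 6.946e+02 -4.438e+01 -6.700e-01  7.800e-01] ztop 202.7
t 20.32 tcp [623.    3.3 158.5] yaw 0.023 w 64.8 F [-0.8  0.3 -1.6]
scene blue 295 [624.46   6.72   0.     1.38] ztop 121.7
side blue 412 [623.24   6.08   0.     1.31] ztop 118.5
```

```bash
python3 look.py green 75 90 scene,side;python3 look.py blue 108 130 scene,side;  python3 look.py white 40 52 scene,side
```

```text
t 20.43 tcp [623.1   2.8 158.7] yaw 0.023 w 64.8 F [ 0.6 -0.4 -1.4]
scene green 121 [ 727.16 -184.35   -2.97    2.18] ztop 85.6
side green 61 [591.64   6.09  -1.56   0.82] ztop 82.6
t 20.52 tcp [623.1   2.2 158.8] yaw 0.022 w 65.1 F [-0.5 -0.3 -0.7]
scene blue 301 [624.36   6.74  -0.     1.41] ztop 121.9
side blue 396 [623.1    6.04   0.     1.36] ztop 118.7
t 20.62 tcp [623.2   1.7 158.8] yaw 0.021 w 65.1 F [-0.1 -0.8 -1. ]
scene white 221 [ 665.53 -270.93   -1.12    5.77] ztop 51.7
side white 350 [ 7.1559e+02 -3.4721e+02 -6.6000e-01  5.7900e+00] ztop 50.1
```

Emit:
play_rows:
  series:
    - [[0.07,0.24,-1.5,0,0,-1,1],[0,0,-1.5,0,0,0,1],[0,0,-0.4,0,0,0,1],[0,0,-0.25,0,0,0,1],[0,0,-0.25,0,0,0,1],[0,0,-0.25,0,0,0,1],[0,0,-0.1,0,0,0,1],[0,0,0,0,0,0,1],[0,0,0,0,0,0,1]]

```text
clock: 21.85
eef_pos: [624.0, 3.7, 116.5]
tool_rot: [-3.142, -0.0, 0.003]
force: [0.3, -0.3, -1.8]
width: 64.7
gripper_force: 67.7
```

```bash
python3 look.py white 145 166 scene,side;python3 look.py blue 100 130 scene,side
```

```text
t 21.85 tcp [624.    3.7 116.5] yaw 0.003 w 64.7 F [ 0.3 -0.3 -1.8]
scene white 158 [6.2399e+02 4.5900e+00 2.0000e-02 1.5800e+00] ztop 159.1
side white 146 [624.45   3.29   0.     1.48] ztop 156.7
t 21.95 tcp [624.    3.6 116.4] yaw 0.003 w 64.9 F [ 0.2 -0.8 -1.9]
scene blue 99 [ 6.2549e+02  7.8000e+00 -4.0000e-02  1.0500e+00] ztop 121.4
side blue 253 [622.48   6.66   0.     0.85] ztop 117.2
```

Emit:
play_rows:
  series:
    - [[0,0.1,-0.1,0,0,0,1],[0,0,0,0,0,0,0],[0,0,0,0,0,0,0],[0,0,0,0,0,0,0],[0,0,2,0,0,0,0],[0,0,3,0,0,0,0],[0,0,2.5,0,0,0,0],[-2.76,3.15,0,0,0,-0.83,0],[-2.76,3.15,0,0,0,-0.83,0],[-2.76,3.15,0,0,0,-0.83,0],[-2.76,3.15,0,0,0,-0.83,0],[-2.76,3.15,0,0,0,-0.83,0],[-2.76,3.15,0,0,0,-0.83,0],[-2.76,3.15,-1,0,0,-0.83,0],[-2.76,3.15,-2,0,0,-0.83,0],[-2.76,3.15,-2,0,0,-0.83,0],[0,0,-2,0,0,0,0],[0,0,0,0,0,0,0],[0,0,0,0,0,0,0]]

```text
clock: 24.42
eef_pos: [376.5, 287.7, 121.0]
tool_rot: [-3.141, -0.001, -0.129]
force: [0.7, -0.1, 0.1]
width: 85.1
gripper_force: 0.0
```

```bash
python3 look.py white 145 166 scene,side; python3 look.py orange,yellow 37 50
```

```text
t 24.43 tcp [376.5 287.7 121. ] yaw -0.129 w 85.1 F [ 0.7 -0.1  0.1]
scene white 297 [623.53   6.25   0.     1.31] ztop 157.8
t 24.52 tcp [376.6 287.9 121.2] yaw -0.129 w 85.4 F [-0.6  0.5  0.5]
scene orange 428 [ 3.7719e+02  2.8711e+02 -1.2000e-01  1.3100e+00] ztop 46.5
scene yellow 378 [541.62 233.98  -2.43   1.27] ztop 47.0
side orange 79 [ 3.7408e+02  2.8715e+02 -1.2000e-01  2.8000e-01] ztop 42.0
side yellow 367 [540.53 233.03  -2.43   1.34] ztop 44.4
wrist orange 3692 [ 3.7788e+02  2.8588e+02 -1.2000e-01  1.2100e+00] ztop 44.5
wrist yellow 905 [534.56 239.76  -2.12   1.19] ztop 44.6
```

Emit:
play_rows:
  series:
    - [[0.04,-0.1,-3.2,0,0,0,0],[0,0,-3.2,0,0,0,0],[0,0,-2.5,0,0,0,0],[0,0,-2.2,0,0,0,0],[0,0,-0.6,0,0,0,0],[0,0,0,0,0,0,0],[0,0,0,0,0,0,1],[0,0,0,0,0,0,1],[0,0,0,0,0,0,1],[0,0,0,0,0,0,1],[0,0,0,0,0,0,1],[0,0,0,0,0,0,1]]

```text
clock: 26.18
eef_pos: [376.3, 287.4, 4.4]
tool_rot: [-3.14, -0.001, -0.127]
force: [-0.3, -0.8, 6.5]
width: 64.8
gripper_force: 66.6
```

Emit:
play_rows:
  series:
    - [[0,0,4,0,0,0,1],[0,0,5,0,0,0,1],[0,0,5,0,0,0,1],[0,0,5,0,0,0,1],[2.745,-3.15,0,0,0,0.81,1],[2.745,-3.15,0,0,0,0.81,1],[2.745,-3.15,0,0,0,0.81,1],[2.745,-3.15,0,0,0,0.81,1],[2.745,-3.15,0,0,0,0.81,1],[2.745,-3.15,0,0,0,0.81,1],[2.745,-3.15,0,0,0,0.81,1],[2.745,-3.15,0,0,0,0.81,1],[2.745,-3.15,0,0,0,0.81,1],[0,0,0,0,0,0,1],[0,0,0,0,0,0,1]]

```text
clock: 28.05
eef_pos: [622.1, 4.3, 193.2]
tool_rot: [-3.141, 0.001, -0.0]
force: [-0.4, 0.2, -1.3]
width: 64.9
gripper_force: 67.8
```

```bash
python3 look.py orange 220 250 ; python3 look.py white 145 166 scene,side
```

```text
t 28.05 tcp [622.1   4.3 193.2] yaw -0.0 w 64.9 F [-0.4  0.2 -1.3]
scene orange 447 [622.7    6.65   0.     1.21] ztop 234.6
side orange 361 [620.29   6.36  -0.     1.18] ztop 231.6
wrist orange 12710 [624.04   6.29   0.     1.4 ] ztop 233.0
t 28.2 tcp [622.2   5.3 193.3] yaw 0.002 w 64.7 F [ 0.   0.  -1.5]
scene white 200 [623.54   6.06   0.     1.41] ztop 157.6
side white 169 [6.2408e+02 4.5000e+00 1.0000e-02 1.1700e+00] ztop 155.1
```

Emit:
play_rows:
  series:
    - [[0.17,-0.1,-1.5,0,0,0,1],[0,0,-1.4,0,0,0,1],[0,0,-0.35,0,0,0,1],[0,0,-0.25,0,0,0,1],[0,0,-0.25,0,0,0,1],[0,0,-0.25,0,0,0,1],[0,0,-0.15,0,0,0,1],[0,0,0,0,0,0,1],[0,0,0,0,0,0,1]]

```text
clock: 29.42
eef_pos: [624.7, 2.6, 151.9]
tool_rot: [3.142, -0.0, 0.0]
force: [0.3, -0.5, -1.9]
width: 65.2
gripper_force: 67.9
```

```bash
python3 look.py orange 180 200 scene,side;python3 look.py white 140 166 scene,side
```

```text
t 29.43 tcp [624.7   2.6 151.9] yaw 0.0 w 65.2 F [ 0.3 -0.5 -1.9]
scene orange 399 [625.14   5.05   0.     1.28] ztop 193.4
side orange 296 [622.92   3.93  -0.     1.11] ztop 190.6
t 29.52 tcp [624.7   2.6 151.9] yaw 0.0 w 65.0 F [-0.1 -0.9 -1. ]
```

Emit:
play_rows:
  series:
    - [[0,0,0,0,0,0,0],[0,0,0,0,0,0,0],[0,0,0,0,0,0,0],[0,0,2,0,0,0,0],[0,0,3,0,0,0,0],[0,0,2.5,0,0,0,0],[-1.05,2.89,0,0,0,5.1,0],[-1.05,2.89,0,0,0,5.1,0],[-1.05,2.89,0,0,0,5.1,0],[-1.05,2.89,0,0,0,5.1,0],[-1.05,2.89,0,0,0,5.1,0],[-1.05,2.89,0,0,0,5.1,0],[-1.05,2.89,-2,0,0,5.1,0],[-1.05,2.89,-3,0,0,5.1,0],[0,0,-3,0,0,0,0],[0,0,-3,0,0,0,0],[0,0,0,0,0,0,0],[0,0,0,0,0,0,0]]

```text
clock: 31.88
eef_pos: [541.5, 233.8, 117.8]
tool_rot: [3.141, -0.001, 0.712]
force: [-0.0, 0.4, 0.8]
width: 85.7
gripper_force: 0.0
```

```bash
python3 look.py orange 180 200 scene,side; python3 look.py yellow 37 50
```

```text
t 31.88 tcp [541.5 233.8 117.8] yaw 0.712 w 85.7 F [-0.   0.4  0.8]
scene orange 712 [625.12   5.06   0.     1.25] ztop 193.0
side orange 411 [623.     4.26  -0.     0.97] ztop 189.3
t 31.98 tcp [541.8 234.  118.3] yaw 0.712 w 85.4 F [ 0.  -0.1  0.6]
scene yellow 378 [541.53 234.    -2.43   1.32] ztop 46.9
side yellow 480 [540.7  232.74  -2.43   1.38] ztop 44.3
wrist yellow 4473 [542.94 234.04  -2.43   1.23] ztop 44.5
```

Emit:
play_rows:
  series:
    - [[0,0,-3.1,0,0,0,0],[0,0,-3.1,0,0,0,0],[0,0,-2.5,0,0,0,0],[0,0,-2.1,0,0,0,0],[0,0,-0.6,0,0,0,0],[0,0,0,0,0,0,0],[0,0,0,0,0,0,1],[0,0,0,0,0,0,1],[0,0,0,0,0,0,1],[0,0,0,0,0,0,1],[0,0,0,0,0,0,1],[0,0,0,0,0,0,1]]

```text
clock: 33.62
eef_pos: [541.6, 234.1, 4.2]
tool_rot: [3.141, -0.002, 0.712]
force: [-0.7, -0.4, 5.5]
width: 64.8
gripper_force: 67.5
```

Emit:
play_rows:
  series:
    - [[0,0,4,0,0,0,1],[0,0,5,0,0,0,1],[0,0,5,0,0,0,1],[0,0,5,0,0,0,1],[0.592,-1.65,3.6,0,0,9.94,1],[0.592,-1.65,0,0,0,9.94,1],[0.592,-1.65,0,0,0,9.94,1],[0.592,-1.65,0,0,0,9.94,1],[0.592,-1.65,0,0,0,9.94,1],[0.592,-1.65,0,0,0,9.94,1],[0.592,-1.65,0,0,0,9.94,1],[0.592,-1.65,0,0,0,9.94,1],[0.592,-1.65,0,0,0,9.94,1],[0.592,-1.65,0,0,0,9.94,1],[0.592,-1.65,0,0,0,9.94,1],[0.592,-1.65,0,0,0,9.94,1],[0.592,-1.65,0,0,0,9.94,1],[0.592,-1.65,0,0,0,9.94,1],[0,0,0,0,0,0,1],[0,0,0,0,0,0,1]]

```text
clock: 36.12
eef_pos: [623.1, 3.7, 228.9]
tool_rot: [3.141, -0.0, 3.139]
force: [-0.1, 1.0, -1.1]
width: 65.0
gripper_force: 67.1
```

```bash
python3 look.py yellow 255 285 ; python3 look.py orange 180 200 scene,side
```

```text
t 36.12 tcp [623.1   3.7 228.9] yaw 3.139 w 65.0 F [-0.1  1.  -1.1]
scene yellow 255 [6.2139e+02 5.4300e+00 1.0000e-02 1.4100e+00] ztop 271.1
side yellow 350 [ 6.205e+02  4.630e+00 -1.000e-02  1.550e+00] ztop 268.1
wrist yellow 16330 [621.69   5.31  -0.     1.41] ztop 268.8
t 36.27 tcp [623.2   4.1 228.9] yaw 3.141 w 65.1 F [ 0.2 -0.4 -0.4]
scene orange 503 [625.04   5.11   0.     1.25] ztop 193.0
side orange 305 [622.84   4.22  -0.     1.06] ztop 189.8
```

Emit:
play_rows:
  series:
    - [[0.28,-0.05,-1.5,0,0,0,1],[0,0,-1.4,0,0,0,1],[0,0,-0.35,0,0,0,1],[0,0,-0.25,0,0,0,1],[0,0,-0.25,0,0,0,1],[0,0,-0.25,0,0,0,1],[0,0,-0.12,0,0,0,1],[0,0,0,0,0,0,1],[0,0,0,0,0,0,1]]

```text
clock: 37.5
eef_pos: [626.4, 2.3, 187.7]
tool_rot: [-3.142, 0.0, 3.141]
force: [0.9, -0.1, -1.0]
width: 64.5
gripper_force: 67.1
```

```bash
python3 look.py yellow 215 240 scene,side; python3 - <<'E'
from h import *
P=np.load('sideP.npy'); im=np.load('sideI.npy'); 
near=(np.hypot(P[...,0]-371,P[...,1]+275)<110)
h=P[near&(P[...,2]>35)&(im.max(-1)<60)]
print('handle',len(h)); r=cv2.minAreaRect(h[:,:2].astype(np.float32)); print(r, np.percentile(h[:,2],[50,98]))
pl=P[near&(P[...,2]>9)&(P[...,2]<19)&(im.min(-1)>45)][:,:2]
print(len(pl))
# outline: outermost points by convex hull
hull=cv2.convexHull(pl.astype(np.float32))[:,0]; print(np.round(fitD(hull,0),2)); print(cv2.minAreaRect(pl.astype(np.float32)))
E
```

```text
t 37.5 tcp [626.4   2.3 187.7] yaw 3.141 w 64.5 F [ 0.9 -0.1 -1. ]
scene yellow 248 [6.2471e+02 4.2900e+00 1.0000e-02 1.4200e+00] ztop 229.8
side yellow 321 [ 6.2378e+02  2.9200e+00 -1.0000e-02  1.4800e+00] ztop 227.3
handle 281
((369.4256591796875, -281.2168884277344), (60.60177993774414, 20.15361785888672), 27.623350143432617) [46.30785909 50.9146897 ]
722
[ 369.83 -282.28    0.48    0.99]
((369.2834167480469, -282.1525573730469), (119.43890380859375, 64.98902893066406), 28.286598205566406)
```

Emit:
play_rows:
  series:
    - [[0,0,0,0,0,0,0],[0,0,0,0,0,0,0],[0,0,0,0,0,0,0],[0,0,2,0,0,0,0],[0,0,3,0,0,0,0],[-1.71,-1.9,2.5,0,0,-10.16,0],[-1.71,-1.9,0,0,0,-10.16,0],[-1.71,-1.9,0,0,0,-10.16,0],[-1.71,-1.9,0,0,0,-10.16,0],[-1.71,-1.9,0,0,0,-10.16,0],[-1.71,-1.9,0,0,0,-10.16,0],[-1.71,-1.9,0,0,0,-10.16,0],[-1.71,-1.9,0,0,0,-10.16,0],[-1.71,-1.9,0,0,0,-10.16,0],[-1.71,-1.9,0,0,0,-10.16,0],[-1.71,-1.9,-2,0,0,-10.16,0],[-1.71,-1.9,-2,0,0,-10.16,0],[-1.71,-1.9,-2,0,0,-10.16,0],[-1.71,-1.9,-2,0,0,-10.16,0],[-1.71,-1.9,-2,0,0,-10.16,0]]

```text
clock: 40.1
eef_pos: [369.7, -283.2, 162.3]
tool_rot: [3.141, -0.001, 0.476]
force: [0.0, -0.5, -0.3]
width: 85.2
gripper_force: 0.0
```

Emit:
play_rows:
  series:
    - [[0,0,-1.5,0,0,0,0],[0,0,-1.5,0,0,0,0],[0,0,0,0,0,0,0],[0,0,0,0,0,0,0]]

```text
clock: 40.6
eef_pos: [370.2, -282.9, 133.1]
tool_rot: [3.141, -0.0, 0.481]
force: [0.5, -0.0, 1.2]
width: 85.5
gripper_force: 0.0
```

```bash
python3 look.py yellow 215 240; cat > cov.py <<'E'
from h import *
import sys
z0=float(sys.argv[1]); cx,cy=float(sys.argv[2]),float(sys.argv[3])   # underside height, rough centre
for n in ('side','wrist','scene'):
    P=np.load(n+'P.npy'); im=np.load(n+'I.npy'); near=(np.hypot(P[...,0]-cx,P[...,1]-cy)<75)
    g=im.astype(int); g=(g.max(-1)-g.min(-1)<25)
    pl=P[near&g&(P[...,2]>z0+9)&(P[...,2]<z0+19)&(im.min(-1)>40)][:,:2]
    h=P[near&(P[...,2]>z0+42)&(P[...,2]<z0+55)&(im.max(-1)<60)]
    if len(pl)>100:
        hull=cv2.convexHull(pl.astype(np.float32))[:,0]; print(n,len(pl),'plate',np.round(fitD(hull,0),2))
    if len(h)>30: print(n,len(h),'handle',cv2.minAreaRect(h[:,:2].astype(np.float32)),np.percentile(h[:,2],95))
E
python3 cov.py 0 369.7 -282
```

```text
t 40.6 tcp [ 370.2 -282.9  133.1] yaw 0.481 w 85.5 F [ 0.5 -0.   1.2]
scene yellow 442 [624.64   4.37   0.     1.3 ] ztop 229.4
side yellow 546 [623.98   3.04  -0.     1.44] ztop 226.6
side 749 plate [ 369.83 -281.97    0.5     1.21]
side 204 handle ((369.2918701171875, -281.6571350097656), (59.539520263671875, 19.0434513092041), 28.02511215209961) 50.675620514883725
wrist 10545 plate [ 3.7049e+02 -2.8200e+02  4.8000e-01  2.1000e-01]
wrist 2098 handle ((370.9908447265625, -281.5750427246094), (59.80568313598633, 15.32701587677002), 27.212844848632812) 50.665710431990895
scene 408 plate [ 370.3  -280.28    0.49    0.68]
scene 107 handle ((370.9412841796875, -279.2499694824219), (60.75313186645508, 16.85019874572754), 25.12580680847168) 54.21955173604992
```

View pics/last_wrist.png

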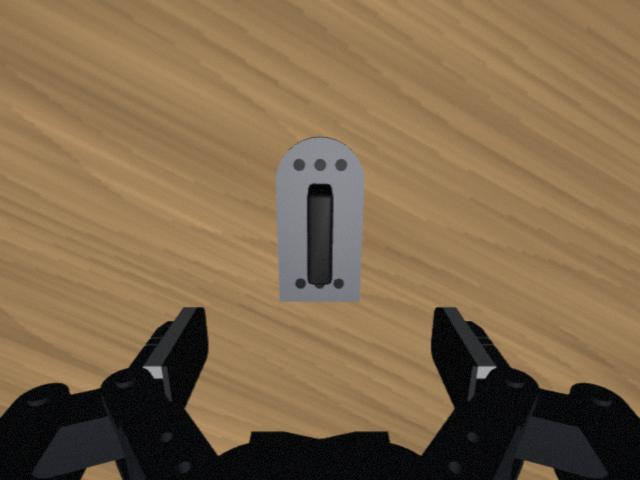

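Emit:
play_rows:
  series:
    - [[0.03,0.09,-3.0,0,0,0,0],[0,0,-3.0,0,0,0,0],[0,0,-2.7,0,0,0,0],[0,0,-2.0,0,0,0,0],[0,0,-0.5,0,0,0,0],[0,0,0,0,0,0,0],[0,0,0,0,0,0,1],[0,0,0,0,0,0,1],[0,0,0,0,0,0,1],[0,0,0,0,0,0,1],[0,0,0,0,0,0,1],[0,0,0,0,0,0,1],[0,0,0,0,0,0,1],[0,0,0,0,0,0,1],[0,0,0,0,0,0,1],[0,0,0,0,0,0,1]]

```text
clock: 42.75
eef_pos: [370.4, -282.0, 21.0]
tool_rot: [3.141, -0.0, 0.481]
force: [0.8, -0.0, 5.8]
width: 15.3
gripper_force: 59.5
```

Emit:
play_rows:
  series:
    - [[0,0,4,0,0,0,1],[0,0,5,0,0,0,1],[0,0,5,0,0,0,1],[0,0,6,0,0,0,1],[0,0,6,0,0,0,1],[2.55,2.85,0,0,0,-2.75,1],[2.55,2.85,0,0,0,-2.75,1],[2.55,2.85,0,0,0,-2.75,1],[2.55,2.85,0,0,0,-2.75,1],[2.55,2.85,0,0,0,-2.75,1],[2.55,2.85,0,0,0,-2.75,1],[2.55,2.85,0,0,0,-2.75,1],[2.55,2.85,0,0,0,-2.75,1],[2.55,2.85,0,0,0,-2.75,1],[2.55,2.85,0,0,0,-2.75,1],[0,0,0,0,0,0,1],[0,0,0,0,0,0,1]]

```text
clock: 44.88
eef_pos: [624.2, 2.6, 279.9]
tool_rot: [3.141, 0.002, 0.001]
force: [-0.3, -0.2, -1.9]
width: 14.9
gripper_force: 59.0
```

```bash
python3 look.py yellow 215 240; python3 cov.py 259 624 4
```

```text
t 44.88 tcp [624.2   2.6 279.9] yaw 0.001 w 14.9 F [-0.3 -0.2 -1.9]
scene yellow 322 [6.2486e+02 4.3300e+00 1.0000e-02 1.3000e+00] ztop 229.4
side yellow 348 [623.85   3.09  -0.     1.46] ztop 226.7
wrist yellow 1083 [634.21  23.19  -0.74   1.13] ztop 227.5
side 1015 plate [622.74   1.97  -0.     0.76]
side 255 handle ((609.5140991210938, 5.108739852905273), (42.738616943359375, 33.55437469482422), 79.95552062988281) 312.14690657604126
wrist 16305 plate [6.2397e+02 2.8600e+00 0.0000e+00 1.6000e-01]
wrist 8333 handle ((625.8267822265625, 4.918428421020508), (39.1861457824707, 58.934024810791016), 67.72968292236328) 310.4757222462823
scene 895 plate [6.2265e+02 4.9200e+00 2.0000e-02 1.0400e+00]
scene 262 handle ((632.4913940429688, 10.271944046020508), (36.41325759887695, 42.557098388671875), 30.897598266601562) 312.66012295719247
```

View pics/last_side.png

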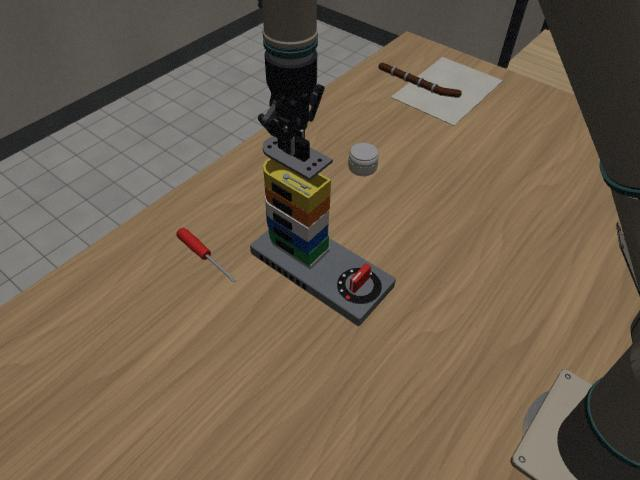

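Emit:
play_rows:
  series:
    - [[0.15,0.02,-1.5,0,0,0,1],[0,0,-1.2,0,0,0,1],[0,0,-0.35,0,0,0,1],[0,0,-0.25,0,0,0,1],[0,0,-0.25,0,0,0,1],[0,0,-0.25,0,0,0,1],[0,0,-0.12,0,0,0,1],[0,0,0,0,0,0,1],[0,0,0,0,0,0,1]]

```text
clock: 46.15
eef_pos: [626.7, 3.4, 241.5]
tool_rot: [3.142, -0.0, 0.001]
force: [0.8, -0.1, -1.9]
width: 14.8
gripper_force: 59.0
```

```bash
python3 look.py yellow 200 240 scene,side,wrist; python3 cov.py 219 624 4
```

```text
t 46.15 tcp [626.7   3.4 241.5] yaw 0.001 w 14.8 F [ 0.8 -0.1 -1.9]
scene yellow 140 [ 6.2582e+02  5.0000e+00 -1.0000e-02  1.0800e+00] ztop 228.3
side yellow 266 [6.2292e+02 4.2300e+00 1.0000e-02 8.4000e-01] ztop 226.0
wrist yellow 547 [ 6.3352e+02 -1.4140e+01  6.1000e-01  2.8000e-01] ztop 226.7
side 970 plate [6.2525e+02 3.7600e+00 1.0000e-02 1.0100e+00]
side 229 handle ((612.3828125, 7.639627456665039), (38.06870651245117, 34.57289123535156), 83.51649475097656) 272.10388298530967
wrist 16340 plate [6.2644e+02 4.5100e+00 0.0000e+00 2.3000e-01]
wrist 8295 handle ((628.2355346679688, 6.492910385131836), (39.17963790893555, 58.56316375732422), 67.49290466308594) 271.2385573048352
scene 852 plate [6.2563e+02 5.4600e+00 1.0000e-02 9.2000e-01]
scene 250 handle ((634.5719604492188, 10.600828170776367), (37.976234436035156, 41.848854064941406), 33.168434143066406) 272.87095574144723
```

Emit:
play_rows:
  series:
    - [[-0.05,0,-0.12,0,0,0,1],[0,0,0,0,0,0,0],[0,0,0,0,0,0,0],[0,0,0,0,0,0,0],[0,0,0,0,0,0,0],[0,0,3,0,0,0,0],[0,0,5,0,0,0,0],[-3,0,1,0,0,0,0],[-3,0,0,0,0,10,0],[-3,0,0,0,0,10,0],[-3,0,0,0,0,10,0],[-3,0,0,0,0,10,0],[0,0,0,0,0,10,0],[0,0,0,0,0,10,0],[0,0,0,0,0,10,0],[0,0,0,0,0,10,0],[0,0,0,0,0,10,0],[0,0,0,0,0,10,0],[0,0,0,0,0,10,0],[0,0,0,0,0,10,0]]

```text
clock: 48.8
eef_pos: [476.1, 3.2, 330.4]
tool_rot: [3.141, 0.0, 2.101]
force: [0.3, 0.6, 0.1]
width: 85.5
gripper_force: 0.0
```

```bash
python3 look.py yellow 200 240 scene,side,wrist; python3 cov.py 219 624 4; cat > sel.py <<'E'
from h import *
for n in ('side','scene','wrist'):
    P=np.load(n+'P.npy'); im=np.load(n+'I.npy'); h=cv2.cvtColor(im,cv2.COLOR_RGB2HSV)
    near=np.hypot(P[...,0]-467,P[...,1])<50
    red=((h[...,0]<6)|(h[...,0]>174))&(h[...,1]>120)&(h[...,2]>60)
    b=P[near&red&(P[...,2]>66)&(P[...,2]<85)]; dot=P[near&red&(P[...,2]<45)]
    w=P[near&(h[...,1]<50)&(h[...,2]>150)]
    if len(b)>15: r=cv2.minAreaRect(b[:,:2].astype(np.float32)); print(n,'bar',len(b),[np.round(x,1) for x in r],'z',np.percentile(b[:,2],95).round(1),'far',b[:,:2].mean(0).round(1))
    r=np.hypot(dot[:,0]-467,dot[:,1])
    if len(dot)>2: print(n,'dot',len(dot),dot[r>28].mean(0).round(1))
    wt=w[w[:,2]>62]; 
    if len(wt)>2: print(n,'line',len(wt),wt.mean(0).round(1))
    print(n,'white low',len(w)-len(wt))
E
python3 sel.py; python3 -c "
from h import *
im=np.load('sideI.npy'); save('c2',cv2.resize(im[240:330,310:410],(800,600),interpolation=cv2.INTER_CUBIC))"
```

```text
t 48.8 tcp [476.1   3.2 330.4] yaw 2.101 w 85.5 F [0.3 0.6 0.1]
scene yellow 108 [ 6.2496e+02  5.0800e+00 -1.0000e-02  9.6000e-01] ztop 224.6
side yellow 227 [6.2267e+02 4.2600e+00 1.0000e-02 7.3000e-01] ztop 223.8
wrist yellow 1594 [6.2382e+02 5.1400e+00 0.0000e+00 4.7000e-01] ztop 224.4
side 1008 plate [ 6.2446e+02  3.2100e+00 -1.0000e-02  7.9000e-01]
side 281 handle ((622.9547119140625, 4.975627422332764), (17.935802459716797, 60.68979263305664), 89.8106460571289) 268.8623787381115
wrist 6049 plate [ 6.256e+02  4.350e+00 -0.000e+00  3.200e-01]
wrist 1776 handle ((624.8524169921875, 4.9547905921936035), (15.825515747070312, 59.31584167480469), 89.85382843017578) 269.3670823533358
scene 878 plate [624.92   5.49   0.     0.7 ]
scene 291 handle ((625.4717407226562, 6.437565803527832), (16.54701042175293, 58.5431022644043), 87.7940902709961) 271.42937276165
side bar 154 [array([466.3,   0.6]), array([48.3, 13.5]), np.float64(89.3)] z 75.4 far [465.   -0.7]
side dot 36 [473.8  15.8  35. ]
side line 11 [467.   13.   75.6]
side white low 11
scene bar 99 [array([467.3,   1.4]), array([17. , 47.8]), np.float64(0.5)] z 79.0 far [4.687e+02 4.000e-01]
scene dot 14 [467.8  37.7  38.2]
scene line 9 [466.4  12.8  76.7]
scene white low 19
wrist bar 527 [array([467.9,   0.5]), array([13.9, 49.9]), np.float64(1.4)] z 76.3 far [467.6  -0.9]
wrist dot 60 [467.9  28.2  35.8]
wrist line 188 [443.4  -2.8 280.3]
wrist white low 686
```

View pics/c2.png

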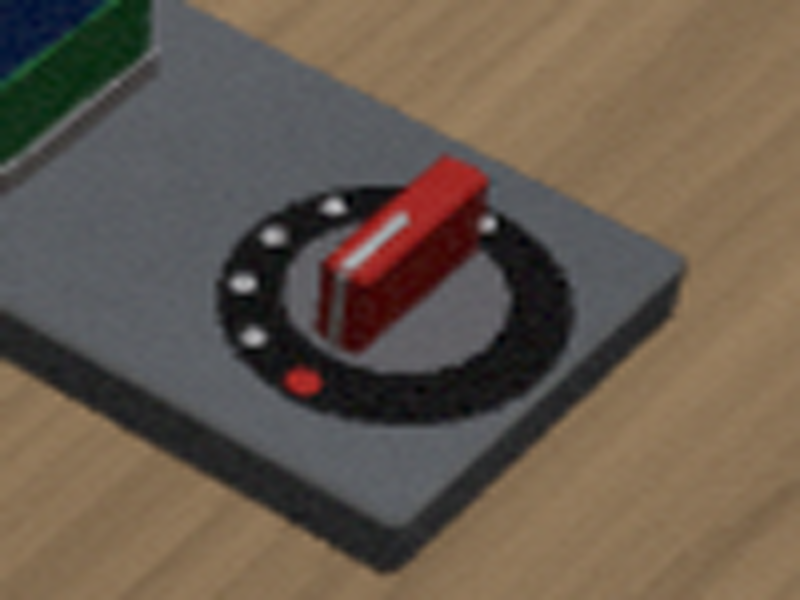

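Emit:
play_rows:
  series:
    - [[-0.22,-0.06,0,0,0,-7.6,0],[-0.22,-0.06,0,0,0,-7.6,0],[-0.22,-0.06,0,0,0,-7.6,0],[-0.22,-0.06,0,0,0,-7.6,0],[0,0,-4,0,0,0,0],[0,0,-4,0,0,0,0],[0,0,-4,0,0,0,0],[0,0,-4,0,0,0,0],[0,0,-4,0,0,0,0],[0,0,-2.5,0,0,0,0],[0,0,0,0,0,0,0],[0,0,0,0,0,0,0]]

```text
clock: 50.45
eef_pos: [468.1, 0.9, 106.0]
tool_rot: [3.14, 0.0, 1.563]
force: [-0.3, 0.5, 0.3]
width: 85.7
gripper_force: 0.0
```

```bash
python3 look.py yellow 200 240 scene,side,wrist; python3 sel.py
```

```text
t 50.45 tcp [468.1   0.9 106. ] yaw 1.563 w 85.7 F [-0.3  0.5  0.3]
scene yellow 121 [ 6.2569e+02  4.5900e+00 -1.0000e-02  1.0800e+00] ztop 225.9
side yellow 234 [6.2272e+02 4.3500e+00 1.0000e-02 8.3000e-01] ztop 223.0
side bar 156 [array([ 4.662e+02, -1.000e-01]), array([50.5, 14. ]), np.float64(89.2)] z 75.8 far [465.   -0.5]
side dot 40 [474.8  13.   34.6]
side line 16 [466.5  15.5 126.2]
side white low 10
scene bar 98 [array([467.8,   1.7]), array([46.2, 14.4]), np.float64(89.6)] z 78.9 far [4.688e+02 3.000e-01]
scene dot 14 [466.3  36.5  36.8]
scene line 11 [465.9  12.6 116. ]
scene white low 19
wrist bar 2270 [array([468.4,   0.6]), array([13.9, 50. ]), np.float64(0.5)] z 76.0 far [468.3   1.3]
wrist dot 213 [467.1  29.2  35.8]
wrist line 531 [466.9  12.6 112.6]
wrist white low 2600
```

Emit:
play_rows:
  series:
    - [[-0.03,0,-3,0,0,0,0],[0,0,-2,0,0,0,0],[0,0,-0.9,0,0,0,0],[0,0,0,0,0,0,1],[0,0,0,0,0,0,1],[0,0,0,0,0,0,1],[0,0,0,0,0,0,1],[0,0,0,0,0,0,1],[0,0,0,0,0,0,1],[0,0,0,0,0,0,1],[0,0,0,0,0,0,1]]

```text
clock: 51.98
eef_pos: [468.5, 1.0, 46.9]
tool_rot: [3.139, -0.0, 1.565]
force: [2.2, 0.1, 5.7]
width: 12.8
gripper_force: 59.8
```

Emit:
play_rows:
  series:
    - [[0,0,0,0,0,-5.5,1],[0,0,0,0,0,-5.5,1],[0,0,0,0,0,-5.5,1],[0,0,0,0,0,-5.5,1],[0,0,0,0,0,-5.5,1],[0,0,0,0,0,-5.5,1],[0,0,0,0,0,0,1],[0,0,0,0,0,0,1]]

```text
clock: 52.98
eef_pos: [469.4, 0.8, 46.9]
tool_rot: [3.137, -0.002, 0.99]
force: [4.5, -0.6, 4.6]
width: 12.9
gripper_force: 59.8
```

Emit:
play_rows:
  series:
    - [[0,0,0,0,0,0,0],[0,0,0,0,0,0,0],[0,0,0,0,0,0,0],[0,0,0,0,0,0,0],[0,0,3,0,0,0,0],[0,0,3,0,0,0,0],[0,0,0,0,0,10.1,0],[0,0,0,0,0,10.1,0],[0,0,0,0,0,10.1,0],[0,0,0,0,0,10.1,0],[0,0,0,0,0,10.1,0],[0,0,0,0,0,10.1,0],[0,0,0,0,0,10.1,0],[0,0,0,0,0,10.1,0],[0,0,0,0,0,10.1,0],[0,0,0,0,0,10.1,0],[0,0,0,0,0,10.1,0],[0,0,0,0,0,10.1,0],[0,0,0,0,0,10.1,0],[0,0,0,0,0,10.1,0]]

```text
clock: 55.48
eef_pos: [466.7, 0.8, 106.1]
tool_rot: [-3.141, -0.001, -2.821]
force: [-0.9, 1.2, 0.4]
width: 85.3
gripper_force: 0.0
```

Emit:
play_rows:
  series:
    - [[0,0,0,0,0,10.1,0],[0,0,0,0,0,10.1,0],[0,0,0,0,0,10.1,0],[0,0,0,0,0,10.1,0],[0,0,0,0,0,0,0],[0,0,0,0,0,0,0]]

```text
clock: 56.22
eef_pos: [466.9, 0.8, 106.2]
tool_rot: [3.141, -0.0, -2.124]
force: [-0.9, 0.2, -0.0]
width: 85.5
gripper_force: 0.0
```

```bash
python3 look.py yellow 200 240 scene,side,wrist; python3 sel.py
```

```text
t 56.23 tcp [466.9   0.8 106.2] yaw -2.124 w 85.5 F [-0.9  0.2 -0. ]
scene yellow 111 [ 6.2566e+02  4.9900e+00 -1.0000e-02  9.6000e-01] ztop 226.4
side yellow 243 [622.83   4.22   0.     0.75] ztop 223.3
side bar 129 [array([468.6,   3.8]), array([40.1, 15.4]), np.float64(61.0)] z 75.8 far [467.7   5.3]
side dot 38 [475.4  16.3  34.9]
side line 12 [469.5  11.2 112.7]
side white low 10
scene bar 95 [array([467.3,   0.9]), array([49.2, 14.4]), np.float64(60.0)] z 79.1 far [468.4   1.8]
scene dot 15 [467.2  36.8  37.4]
scene line 56 [479.6  14.  449.2]
scene white low 19
wrist bar 2373 [array([ 4.68e+02, -2.00e-01]), array([49.9, 14. ]), np.float64(61.0)] z 75.9 far [465.9  -3.6]
wrist dot 209 [469.8  35.7  35.6]
wrist line 488 [468.7   2.5 116.5]
wrist white low 354
```

View pics/last_wrist.png

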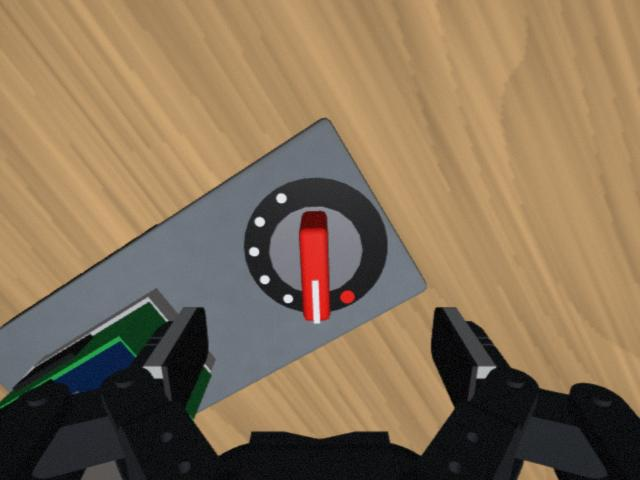

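Emit:
play_rows:
  series:
    - [[0.06,-0.03,-3,0,0,2,0],[0,0,-2,0,0,0,0],[0,0,-0.9,0,0,0,0],[0,0,0,0,0,0,1],[0,0,0,0,0,0,1],[0,0,0,0,0,0,1],[0,0,0,0,0,0,1],[0,0,0,0,0,0,1],[0,0,0,0,0,0,1],[0,0,0,0,0,0,1],[0,0,0,0,0,0,1]]

```text
clock: 57.75
eef_pos: [468.9, 0.2, 47.9]
tool_rot: [-3.139, 0.001, -2.087]
force: [2.2, -1.5, 6.0]
width: 13.1
gripper_force: 59.8
```

Emit:
play_rows:
  series:
    - [[0,0,0,0,0,-8,1],[0,0,0,0,0,-8,1],[0,0,0,0,0,-8,1],[0,0,0,0,0,-8,1],[0,0,0,0,0,-8,1],[0,0,0,0,0,-8,1],[0,0,0,0,0,-8,1],[0,0,0,0,0,-8,1],[0,0,0,0,0,-8,1],[0,0,0,0,0,-8,1],[0,0,0,0,0,-8,1],[0,0,0,0,0,-8,1],[0,0,0,0,0,-8,1],[0,0,0,0,0,-8,1],[0,0,0,0,0,-8,1],[0,0,0,0,0,-2,1],[0,0,0,0,0,0,1],[0,0,0,0,0,0,1]]

```text
clock: 60.0
eef_pos: [469.2, -1.3, 47.9]
tool_rot: [3.139, 0.004, 2.066]
force: [0.9, -5.8, 5.8]
width: 13.1
gripper_force: 59.9
```

Emit:
play_rows:
  series:
    - [[0,0,0,0,0,0,0],[0,0,0,0,0,0,0],[0,0,0,0,0,0,0],[0,0,0,0,0,0,0],[0,0,3,0,0,0,0],[0,0,4,0,0,0,0],[0,0,4,0,0,0,0],[0,0,4,0,0,0,0],[0,0,4,0,0,0,0],[0,0,4,0,0,0,0],[0,0,0,0,0,0,0],[0,0,0,0,0,0,0]]

```text
clock: 61.5
eef_pos: [466.9, 0.9, 276.6]
tool_rot: [-3.141, -0.001, 2.068]
force: [0.1, -0.1, 0.1]
width: 85.3
gripper_force: 0.0
```

```bash
python3 look.py yellow 200 240 scene,side,wrist; python3 sel.py;python3 cov.py 219 624 4
```

```text
t 61.5 tcp [466.9   0.9 276.6] yaw 2.068 w 85.3 F [ 0.1 -0.1  0.1]
scene yellow 104 [ 6.2602e+02  4.8500e+00 -1.0000e-02  9.8000e-01] ztop 225.8
side yellow 246 [622.74   4.11   0.     0.75] ztop 223.3
wrist yellow 1658 [ 6.2382e+02  5.3300e+00 -0.0000e+00  3.5000e-01] ztop 223.5
side bar 147 [array([466.7,  -0. ]), array([13.6, 49.3]), np.float64(30.5)] z 75.9 far [465.2   2.4]
side dot 24 [467.5  35.4  35.2]
side line 14 [474.4 -13.3  74.1]
side white low 13
scene bar 103 [array([468.4,   1.4]), array([15.8, 49.5]), np.float64(25.8)] z 78.3 far [467.7   4.1]
scene dot 11 [466.9  37.3  38.1]
scene line 6 [472.2 -10.3  76.2]
scene white low 17
wrist bar 695 [array([4.679e+02, 4.000e-01]), array([13.6, 49.9]), np.float64(31.2)] z 76.3 far [466.3   3.3]
wrist dot 81 [469.2  27.6  35.7]
wrist line 309 [463.9   4.6 270.4]
wrist white low 624
side 1002 plate [6.2446e+02 3.2900e+00 0.0000e+00 5.9000e-01]
side 279 handle ((623.4702758789062, 4.140534400939941), (17.458215713500977, 59.17037582397461), 89.23054504394531) 268.9242120987201
wrist 6591 plate [ 6.2546e+02  1.3930e+01 -4.9000e-01  2.8100e+00]
scene 880 plate [6.248e+02 5.510e+00 1.000e-02 6.700e-01]
scene 290 handle ((625.1449584960938, 6.156820297241211), (60.070919036865234, 15.655779838562012), 0.9287959933280945) 271.58211101794217
```

View pics/last_wrist.png

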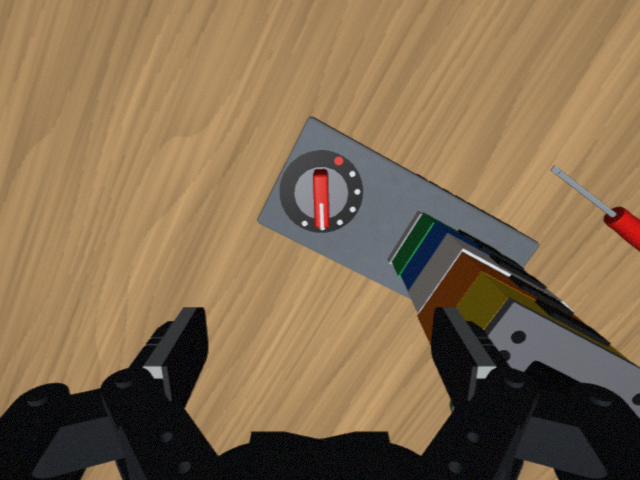

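View pics/last_side.png

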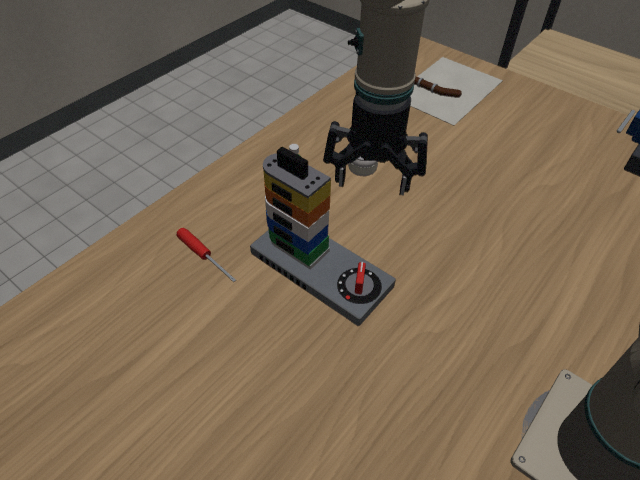

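The wrist picture shows the pointer on the fifth dot past red, at (322,232), with four dots before it and one after. The side picture shows the five trays and cover fully nested at (297,210).

```bash
python3 -c "
from cell import workorder; print(workorder.finish_job())"
```

```text
the job is handed in; nothing more can be done
None
```

I handed the job in: all five trays are nested on the holder with the cover on top, and the selector stands five clicks past off; the hand-in returned no verdict.

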